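# Throw a pail's lever-lock ring past its dead point with an extension bar

## Robot

A 7-joint arm with a two-finger parallel gripper is mounted at the origin on the work surface. World frame = base frame: x ahead of the robot, y to its left, z up, the work surface at z = 0. Lengths are in m, angles in rad, forces in N, time in s.
With the tool pointing down it reaches from about 0.35 to 0.9 m from the base axis. Payload 8.1 kg.
Tool frame: the origin (TCP) lies midway between the tips of the shut fingers; the grasp point (between the pads) lies arm.grasp_offset behind it (arm.grasp_offset is the distance from the TCP to the grasp point, in m); z points along the fingers, y is the line along which they close (so a half turn about z gives the same grasp; the last joint's range is limited). The gripper opens to 92 mm and grips with 3 to 60 N. Pads are 19 mm wide; open, the fingers measure 130 mm over their backs; the gripper's body (75 mm by 190 mm) begins 47 mm behind the grasp point.
Start: joints at [1.041, 0.434, 0.025, 1.573, -0.012, 1.134, -0.075], TCP at [0.259, -0.569, 0.227] pointing down, gripper open.
Joint ranges: [-2.62, 2.62], [-0.44, 2.09], [-1.27, 1.32], [0.08, 2.57], [-1.32, 4.46], [0.12, 2], [-2.74, 2.74]. Speed limits (rad/s): [2.22, 2.22, 3.01, 3.01, 3.14, 3.14, 3.14].

## Interface

Orientations are given as a rotation vector (axis times angle).
In Python, from cell import observe, imaging, arm gives the robot as it stands.
- The arm moves only by the tool apply_moves, never from a script. Its argument "commands" is a list of rows, each a list of 5 numbers: the opening in per cent of the stroke, from 0 (shut) to 100 (fully open), then the shift along the world's x, y, z in units of 0.06 m (1.0 is 0.06 m), then the turn about the world's z in units of 0.5 rad (1.0 is 0.5 rad). A call has 1 to 12 rows; each row shifts and turns the commanded pose from where the row before left it; what a row does not reach is not made up. A row lasts 1/8 s, in which the tool goes at most 62.5 mm and 10.7 degrees, less where a joint would pass 70% of its speed; a pose out of reach is approached as far as the arm can. A call with a number of a shift or a turn outside -1 to 1 is refused whole. A call with a gripper value outside its range is refused whole. The fingers move at their own pace and stop on an object; "newtons" is the grip in N (left out, the last holds). Time passes only in rows, so rows that do not move let the fingers close. It gives the time, the measured TCP pose, the force, the opening and the grip force at its end, in the units of the state.
- observe(): the state, without advancing time (a new reading comes with each control period).
- imaging.get_image(name): name is "side" or "top" or "wrist"; returns (picture, depth): 480x640x3 uint8, red, green, blue; 480x640 float32, m along the optical axis (not along the pixel's ray), 0 where there is no reading.
- imaging.camera_params(name): a dict with "camera_matrix" (3x3 intrinsics, pixels), "dist" ([k1, k2, p1, p2, k3] as OpenCV has them; the pictures are not rectified), "origin" and "rotation" of the camera in the world; the wrist camera has in their place "tool_from_camera" (4x4, takes a point from camera to tool coordinates, whose origin is the TCP and whose axes are the flange's). Camera axes: x right, y up, looking along -z (the intrinsics and any distortion apply to the point x, -y, -z); pixel columns grow to the right and rows downward; lengths in m; the calibration is good to about 2 mm. A picture is of the moment at which its call begins: read the wrist's pose just before it. camera_params takes no time and is no camera call.
- arm.sign_off(): hands the job in; it is judged then, once.
The state is a dict: "clock": time; "joints": joint angles; "dq": joint speeds; "joint_efforts": joint torques, N m; "position": TCP position; "ee_rot": TCP orientation; "force": force on the tool from outside, world axes, zero at the start; "ft_torque": the same for the moment, N m; "width": opening from 0.0 (shut) to 1.0 (fully open); "gripper_force": force on a finger pad.
Only numpy, scipy, OpenCV 4.12 (cv2) and the standard library are available. Lean on these libraries where they do the work, as an engineer would, in place of code of your own. Each camera call takes 0.05 s, during which the arm holds its last target. There are 200 camera calls.

## Task

The filling pail has its lid on, but the toggle lever of its clamping ring still stands open: take the steel extension bar from the wooden tray, slip it over the lever's shank right up to the shoulder, and swing the lever round past its dead point until it comes home, doing all the pushing through the bar and never touching the lever itself. Go by feel, because levers get bent: do not force the bar on and do not lean on the lever once it is home. Then draw the bar off, lay it flat in the tray again, and leave everything else where it is.

Things in the scene. Friction and masses are not known exactly. Their poses are not given: they have to be found in the camera images.
- pail: Closed stainless steel pail, 222 mm across, 163 mm high, upright, full and heavy: it does not move. Origin: centre of its base, z up. Round its rim, centred 150 mm up, runs a clamping ring (250 mm outside diameter) whose toggle lever hangs on the side of the pail's own -x. The lever swings level. Closed, it lies beside the pail, pointing about along the pail's -y; open, it stands out from it.
- pivot (a point): Hinge pin of the lever, at [-146, 0, 150] mm in the pail's frame: the lever turns about the vertical line through it, anticlockwise from above to close. A crank on it draws the springy ring shut by a link: slack at first, the lever then resists like a spring (about 1 N m at most, half-way), ever less up to the dead point, beyond which it pulls itself home. Let go before that, it springs open.
- lever: Steel toggle lever. Origin at the hinge pin, at the shank's mid-height, 150 mm above the table; own x out along the lever, z up. 0 to 50 mm: flat root, ending in a 26 x 26 mm collar whose outer face is the shoulder; 50 to 100 mm: round shank 14 mm thick, its last 10 mm tapered to 6 mm. Starts open, at rest, pointing anywhere from 46 to 80 deg outward of the pail's -y.
- lever_shoulder (a point): Centre of the lever's shoulder face, 50 mm out from the pin: the mouth of the bar rests on it when fully on. The shank is bent against its crank by an unseen amount, up to 10 deg either way, so where the dead point and home lie must be felt: the dead point comes within 10 deg of the pail's -y, and home, a hard stop, 6 deg beyond it towards the pail.
- lever_tip (a point): End of the lever's shank, 100 mm out from the pin. Home, the lever points between 15.5 deg inward (towards the pail) and 4 deg outward of the pail's -y.
- ext_bar: Extension bar: square steel tube, 24 x 24 mm outside, 18 x 18 mm inside, about 0.34 kg, a black rubber sleeve over its closed half. Lies along its own x from -140 mm (closed end) to +100 mm (open mouth); the hollow is 120 mm deep. Origin on its underside, z up. Starts flat in the tray on either side, the spatula on the other, its mouth towards the table's +y within 15 deg.
- bar_mouth (a point): Centre of the bar's open mouth, at [100, 0, 12] mm in the bar's frame.
- bar_grip (a point): Point to hold the bar, near its balance point, at [-15, 0, 12] mm in the bar's frame.
- tray: Low slatted wooden tray, fixed, 312 x 227 mm outside, inner floor 290 x 205 mm (long side along its own x), floor 12 mm and rim 36 mm above the table. Origin: centre of its base.
- spatula: Bystander: wooden-handled spatula, 240 mm long, in the tray beside the bar, its axis about 96 mm from the bar's. Origin: centre of its underside.
- bowl: Bystander: steel mixing bowl, 170 mm across, 65 mm high.
- cake_ring: Bystander: aluminium cake ring, 100 mm across, 45 mm high, standing on the table below the lever's swing.
- rolling_pin: Bystander: wooden rolling pin, 300 mm long, 48 mm thick.
- scraper: Bystander: steel dough scraper with a wooden grip, 130 x 130 mm, lying flat.
- jar: Bystander: amber glass jar with a steel cap, 68 mm across, 100 mm high.

How it is judged:
On the way, in this order (a step that is already met when the one before it is completed fails the run):
1. the bar is fully on the lever: its mouth within 6 mm of the shoulder (distance between bar_mouth and lever_shoulder below 0.006 m), for 0.2 s.
2. the lever is swung round beside the pail with the bar on it: it points along the pail's -y, or inward of it, or at most 6 deg outward, the bar's mouth within 15 mm of the shoulder (x of lever_tip in the frame of pail above -0.157 m and distance between bar_mouth and lever_shoulder below 0.015 m), for 0.2 s.
At the end, for the whole second after the job is handed in: The lever stays home by itself beside the pail, at rest (pointing along the pail's -y, or inward of it, or at most 6 deg outward); the bar lies flat on the tray's floor, inside the rim, upright as it lay, let go and at rest (x of lever_tip in the frame of pail above -0.157 m and angular speed of lever below 0.1 rad/s and x of ext_bar in the frame of tray between -0.06 and 0.06 m and y of ext_bar in the frame of tray between -0.095 and 0.095 m and z of ext_bar in the frame of tray between 0.007 and 0.017 m and angle between ext_bar's own z axis and vertical below 0.1 rad and linear speed of ext_bar below 0.02 m/s); the robot touches nothing.
It fails at once if the bar is forced on the lever: more than 40 N between them (contact force between ext_bar and lever above 40 N).
It fails at once if the gripper or the arm touches the lever (more than 2 N) (contact force between any of the fingers, the arm and lever above 2 N).
It fails at once if the bar or the robot knocks the pail (more than 15 N) (contact force between any of ext_bar, the arm, the fingers and pail_c0 above 15 N or contact force between any of ext_bar, the arm, the fingers and pail_c1 above 15 N).
It fails at once if a bystander is moved: the spatula by more than 30 mm, another by more than 20 mm (distance of spatula from where it was at the start of the episode above 0.03 m or distance of any of bowl, cake_ring, rolling_pin, scraper, jar from where it was at the start of the episode above 0.02 m).
It also fails if it takes over 72 s, if anything falls off the work surface, if the arm or the gripper's body presses on something with over 40 N, if the wrist force passes 120 N, or if a joint passes its speed limit or range.

## Working session

There is one attempt and no reset: what is moved stays moved. The work goes in short steps, Python scripts to look and compute and a tool call to move; the robot and the scene stay as the last step left them, time stands still between calls to the robot, and variables do not carry over. Pictures are saved under pics/ and viewed, at most 10 in all, crops included, and the job is handed in when it is done.

Besides the shell and the picture viewer there is one more tool, called by a JSON object that holds its "fn" and its "kwargs", one argument or row to a line. apply_moves: Moves the arm, as the interface text tells. Its arguments: {"type":"object","properties":{"commands":{"type":"array"},"newtons":{"type":"number"}},"required":["commands"]}

```bash
mkdir -p pics; ls; cat > h.py <<'E'
import numpy as np, cv2
from cell import observe, imaging, arm
def ray(name,uv,pose=None):
    p=imaging.camera_params(name)
    K=np.array(p["camera_matrix"]);d=np.array(p["dist"])
    n=cv2.undistortPoints(np.array([[uv]],float),K,d)[0,0]
    v=np.array([n[0],-n[1],-1.])
    if "origin" in p: R=np.array(p["rotation"]);o=np.array(p["origin"])
    else:
        T=np.array(p["tool_from_camera"]);W=np.eye(4)
        W[:3,:3]=cv2.Rodrigues(np.array(pose[1],float))[0];W[:3,3]=pose[0];T=W@T
        R=T[:3,:3];o=T[:3,3]
    if R.shape!=(3,3): R=cv2.Rodrigues(R)[0]
    return o,R@v
def atz(name,uv,z,pose=None):
    o,v=ray(name,uv,pose);return o+v*(z-o[2])/v[2]
def atd(name,uv,d,pose=None):
    o,v=ray(name,uv,pose);return o+v*d
def tri(rs):
    A=np.zeros((3,3));b=np.zeros(3)
    for o,v in rs:
        v=v/np.linalg.norm(v);P=np.eye(3)-np.outer(v,v);A+=P;b+=P@o
    return np.linalg.solve(A,b)
E
python3 - <<'E'
from h import *
np.set_printoptions(precision=4,suppress=True)
s=observe();print(s)
print(arm.grasp_offset)
for n in("top","side"):
    im,d=imaging.get_image(n);cv2.imwrite(f"pics/{n}0.png",im[...,::-1]);np.save(f"{n}0.npy",d);print(imaging.camera_params(n))
E
```

```text
pics
{'clock': 0.0, 'joints': array([ 1.0414,  0.4352,  0.0249,  1.5741, -0.0116,  1.134 , -0.0751]), 'dq': array([-0.0004,  0.001 ,  0.0004, -0.0022, -0.0006, -0.001 ,  0.0015]), 'joint_efforts': array([  0.0008, -66.7851,   0.9847, -31.4457,  -0.0608,   0.0429,
         0.0001]), 'position': array([ 0.2585, -0.5685,  0.2259]), 'ee_rot': array([-3.0689, -0.6649,  0.0007]), 'force': array([-0.6911, -0.695 , -0.3495]), 'ft_torque': array([0.0085, 0.0765, 0.0081]), 'gripper_force': 0.0, 'width': 1.0001161351113166}
0.0188
{'camera_matrix': array([[569.2983,   0.    , 319.4456],
       [  0.    , 569.2983, 237.5488],
       [  0.    ,   0.    ,   1.    ]]), 'dist': array([-0.1725,  0.    ,  0.    ,  0.    ,  0.    ]), 'origin': array([0.3558, 0.067 , 1.5219]), 'rotation': array([ 0.0905, -0.0745, -1.5812])}
{'camera_matrix': array([[490.4349,   0.    , 322.1707],
       [  0.    , 490.4349, 241.4223],
       [  0.    ,   0.    ,   1.    ]]), 'dist': array([-0.1373,  0.    ,  0.    ,  0.    ,  0.    ]), 'origin': array([0.0122, 0.8543, 0.7396]), 'rotation': array([ 0.3575, -1.2315, -2.2642])}
```

View pics/top0.png

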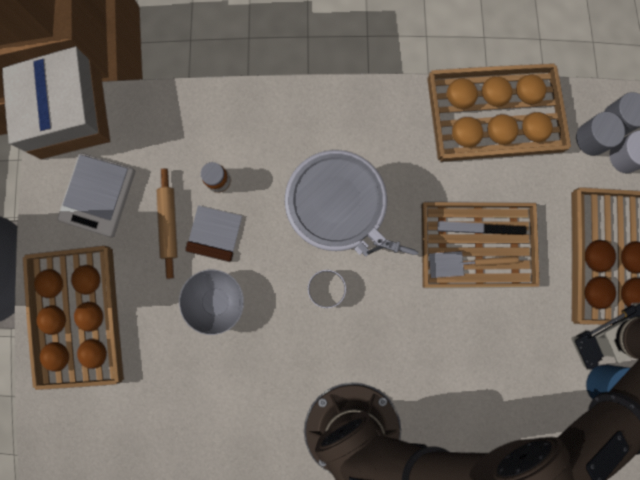

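View pics/side0.png

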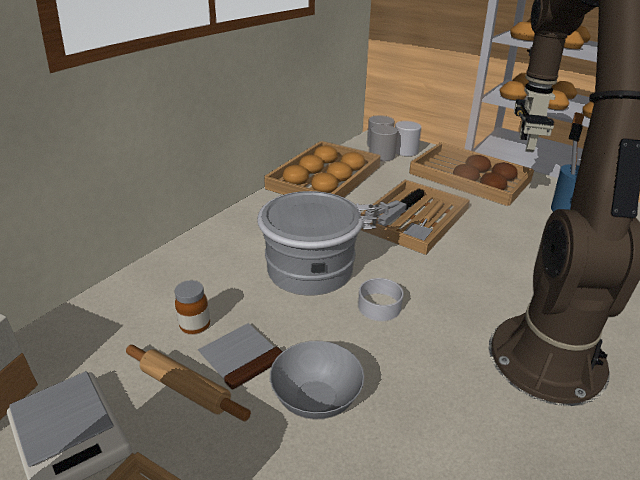

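The top view shows the bar at (440..525, 228), its mouth to the left (+y), and the spatula below it. The lever runs from (375,243) to (418,253), and the cake ring is at (328,289). I'll get rough positions next.

```bash
python3 - <<'E'
from h import *
np.set_printoptions(precision=4,suppress=True)
for n,z,uv in [("pail",.163,(337,200)),("pin",.15,(372,242)),("tip",.15,(418,253)),("mouth",.036,(438,227)),("closed",.036,(526,230)),("trayTL",.036,(424,204)),("trayBR",.036,(538,287)),("ring",.045,(328,289))]:
    print(n,atz("top",uv,z))
p=imaging.camera_params("wrist");print(p)
im,d=imaging.get_image("top");cv2.imwrite("pics/crop1.png",cv2.resize(im[180:300,350:550,::-1],None,fx=4,fy=4,interpolation=2))
E
```

```text
pail [0.5897 0.0365 0.163 ]
pin [ 0.4879 -0.047   0.15  ]
tip [ 0.4596 -0.1584  0.15  ]
mouth [ 0.5364 -0.2325  0.036 ]
closed [ 0.5257 -0.4729  0.036 ]
trayTL [ 0.5983 -0.1971  0.036 ]
trayBR [ 0.3725 -0.4996  0.036 ]
ring [0.3773 0.0606 0.045 ]
{'camera_matrix': array([[331.0149,   0.    , 318.7604],
       [  0.    , 331.0149, 246.2539],
       [  0.    ,   0.    ,   1.    ]]), 'dist': array([0.016, 0.   , 0.   , 0.   , 0.   ]), 'tool_from_camera': array([[-0.0012,  0.9587,  0.2843,  0.0763],
       [ 1.    ,  0.0013, -0.0003,  0.0014],
       [-0.0007,  0.2843, -0.9587, -0.158 ],
       [ 0.    ,  0.    ,  0.    ,  1.    ]])}
```

View pics/crop1.png

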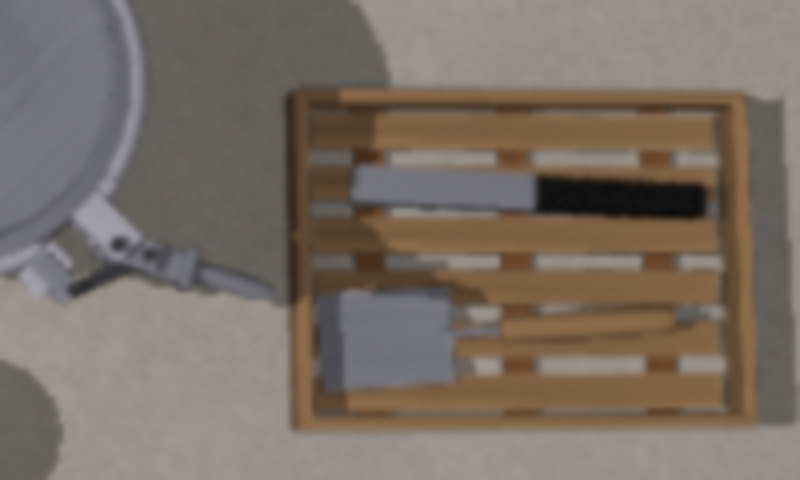

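The crop shows the lever pin at about crop (118,242), the shoulder at (191,267) and the tip at (271,293). The bar mouth is at (352,187), its closed end at (705,201). Next I'll bring the wrist camera between the bar and the lever.

{"fn": "apply_moves", "kwargs": {
  "commands": [
    [100, 0, 0, 0.3, 0],
    [100, 0.5, 0.6, 0.1, 0.27],
    [100, 0.5, 0.6, 0, 0.27],
    [100, 0.5, 0.6, 0, 0.27],
    [100, 0.5, 0.6, 0, 0.27],
    [100, 0.5, 0.6, 0, 0.27],
    [100, 0.5, 0.6, 0, 0.27],
    [100, 0.5, 0.6, 0, 0.27],
    [100, 0.5, 0.3, 0, 0.27],
    [100, 0, 0, 0, 0],
    [100, 0, 0, 0, 0]
  ]
}}

```text
clock: 1.52
position: [0.4979, -0.2996, 0.2504]
ee_rot: [-2.293, -2.146, 0.001]
force: [-0.4, -0.2, -0.3]
width: 0.998
gripper_force: 0.0
```

```bash
python3 - <<'E'
from h import *
s=observe();im,d=imaging.get_image("wrist");np.savez("wA.npz",im=im,d=d,p=s["position"],r=s["ee_rot"])
print(s["position"],s["ee_rot"],s["joints"]);cv2.imwrite("pics/wA.png",im[...,::-1])
E
```

```text
[ 0.49791551 -0.29963081  0.25038212] [-2.29325178e+00 -2.14635350e+00  1.35606776e-03] [ 0.67819332  0.36921821 -0.31396742  1.62830103  0.12222236  1.16426943
  0.26935891]
```

View pics/wA.png

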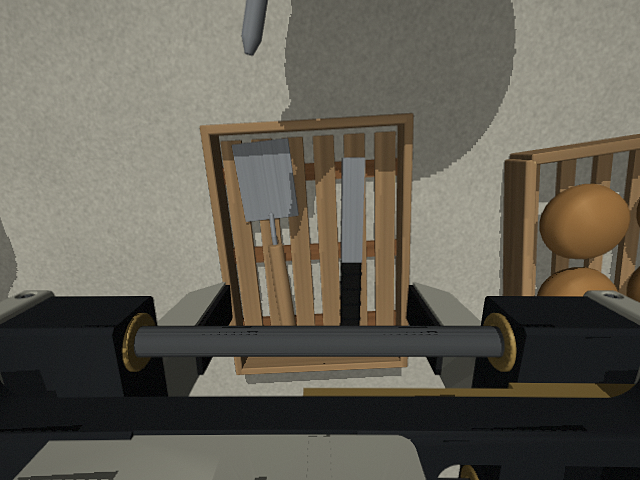

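The wrist view shows the bar mouth at (353,158), its sleeve boundary at (352,262) and the lever tip at (249,50). I'll look at the lever from two wrist places.

{"fn": "apply_moves", "kwargs": {
  "commands": [
    [100, 0, 0, 0.4, 0],
    [100, -0.1, 0.5, 0.4, 0],
    [100, -0.1, 0.6, 0, 0],
    [100, -0.1, 0.7, 0, 0],
    [100, 0, 0.4, 0, 0],
    [100, 0, 0, 0, 0],
    [100, 0, 0, 0, 0]
  ]
}}

```text
clock: 2.45
position: [0.4802, -0.1687, 0.2988]
ee_rot: [2.294, 2.146, -0.001]
force: [-0.1, 0.2, -0.6]
width: 1.0
gripper_force: 0.0
```

```bash
python3 - <<'E'
from h import *
s=observe();im,d=imaging.get_image("wrist");np.savez("wB.npz",im=im,d=d,p=s["position"],r=s["ee_rot"])
print(s["position"],s["ee_rot"]);cv2.imwrite("pics/wB.png",im[...,::-1])
E
```

```text
[ 0.4802385  -0.16871948  0.29877399] [ 2.29390878e+00  2.14571991e+00 -9.98398464e-04]
```

View pics/wB.png

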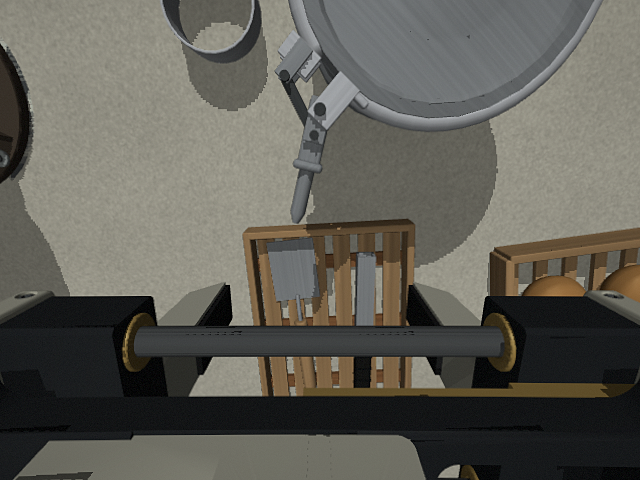

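{"fn": "apply_moves", "kwargs": {
  "commands": [
    [100, 0, -0.6, 0, 0],
    [100, 0, -0.6, 0, 0],
    [100, 0, 0, 0, 0],
    [100, 0, 0, 0, 0]
  ]
}}

```text
clock: 3.0
position: [0.4805, -0.2393, 0.2985]
ee_rot: [-2.292, -2.147, -0.0]
force: [-0.0, 0.6, 0.7]
width: 1.002
gripper_force: 0.0
```

```bash
python3 - <<'E'
from h import *
s=observe();im,d=imaging.get_image("wrist");np.savez("wC.npz",im=im,d=d,p=s["position"],r=s["ee_rot"])
print(s["position"],s["ee_rot"]);cv2.imwrite("pics/wC.png",im[...,::-1])
E
```

```text
[ 0.48050012 -0.23928254  0.29845562] [-2.29245101e+00 -2.14708030e+00 -2.42442200e-04]
```

View pics/wC.png

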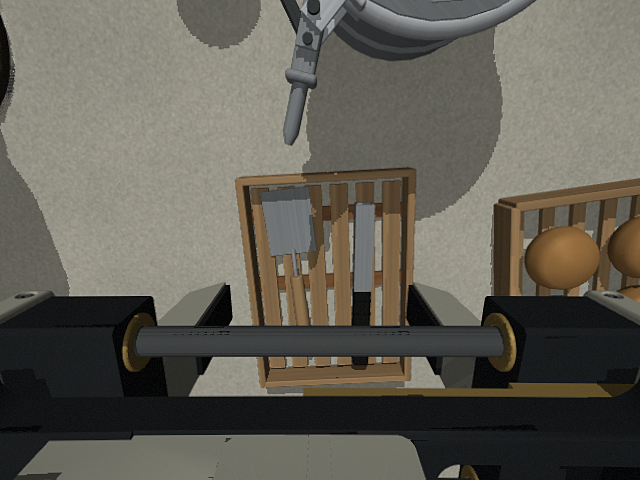

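```bash
python3 - <<'E'
from h import *
B=np.load("wB.npz")["im"];C=np.load("wC.npz")["im"]
f=lambda im,x,y,w,h:cv2.resize(im[y:y+h,x:x+w,::-1],None,fx=4,fy=4,interpolation=0)
cv2.imwrite("pics/cr2.png",np.hstack([f(B,265,85,80,145),f(C,265,0,80,145),f(C,345,190,40,145)]))
E
```

```text
(no output)
```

View pics/cr2.png

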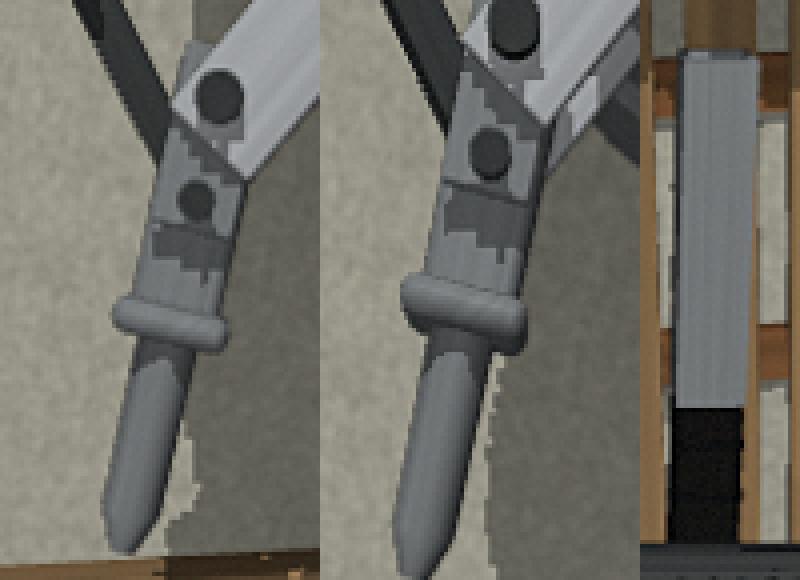

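```bash
python3 - <<'E'
from h import *
np.set_printoptions(precision=4,suppress=True)
L={k:np.load(f"w{k}.npz") for k in "ABC"};P={k:(L[k]["p"],L[k]["r"]) for k in L}
g=lambda k,u:atz("wrist",u,Z,P[k])
def pair(n,b,c,kb="B",kc="C"):
    print(n,"tri",tri([ray("wrist",b,P[kb]),ray("wrist",c,P[kc])]),"dep",[atd("wrist",u,float(np.median(L[k]["d"][int(u[1])-1:int(u[1])+2,int(u[0])-1:int(u[0])+2])),P[k]) for k,u in((kb,b),(kc,c))])
pair("tip",(296,222.5),(288.8,143.8));pair("root",(305.5,172),(299.2,84))
Z=.15
for k,t,r in(("B",(296,222.5),(305.5,172)),("C",(288.8,143.8),(299.2,84))):
    a,b=g(k,t),g(k,r);d=b-a;print(k,a,b,"ang",np.degrees(np.arctan2(d[1],d[0])),"len",np.linalg.norm(d))
t=atz("top",(417.6,253.2),.15);r=atz("top",(350+191/4,180+267/4),.15);d=r-t;print("top",t,r,np.degrees(np.arctan2(d[1],d[0])),np.linalg.norm(d))
Z=.16;print("pinB",g("B",(320,109.2)),"C",g("C",(313.5,6)))
pair("pinTri",(320,109.2),(313.8,6.5))
pair("pin2",(313.9,135),(307.4,38.2))
print("mouth top")
pair("m",(353.5,157.5),(365,204.5),"A","C");pair("s",(351.7,262),(362.8,292),"A","C")
Z=.036
for k,m,s in(("A",(353.5,157.5),(351.7,262)),("C",(365,204.5),(362.8,292))):
    a,b=g(k,m),g(k,s);d=a-b;print(k,a,b,np.degrees(np.arctan2(d[1],d[0])),np.linalg.norm(d))
# pail circle from top depth
_,dd=imaging.get_image("top")
E
```

```text
tip tri [ 0.4598 -0.159   0.1535] dep [array([ 0.4597, -0.1591,  0.1533]), array([ 0.4598, -0.159 ,  0.1536])]
root tri [ 0.4727 -0.1133  0.1582] dep [array([ 0.4724, -0.1134,  0.1569]), array([ 0.473 , -0.1131,  0.1569])]
B [ 0.4594 -0.1598  0.15  ] [ 0.4721 -0.1138  0.15  ] ang 74.57162008437896 len 0.047660889552656044
C [ 0.4595 -0.159   0.15  ] [ 0.4727 -0.1119  0.15  ] ang 74.34608594034805 len 0.0488725444340384
top [ 0.4592 -0.1574  0.15  ] [ 0.4755 -0.1094  0.15  ] 71.20803212707816 0.05072802102519364
pinB [ 0.4886 -0.0632  0.16  ] C [ 0.4885 -0.0607  0.16  ]
pinTri tri [ 0.4886 -0.0641  0.1688] dep [array([ 0.4885, -0.0644,  0.1716]), array([ 0.4886, -0.0653,  0.1721])]
pin2 tri [ 0.4822 -0.0833  0.1656] dep [array([ 0.4822, -0.0833,  0.1673]), array([ 0.4823, -0.0836,  0.1668])]
mouth top
m tri [ 0.54   -0.2372  0.0353] dep [array([ 0.5422, -0.2379,  0.0126]), array([ 0.5424, -0.2405,  0.0163])]
s tri [ 0.5323 -0.3527  0.0481] dep [array([ 0.5333, -0.357 ,  0.0361]), array([ 0.5336, -0.3585,  0.0356])]
A [ 0.5399 -0.2371  0.036 ] [ 0.5333 -0.357   0.036 ] 86.85255577566015 0.12005195611665284
C [ 0.5399 -0.237   0.036 ] [ 0.5336 -0.3583  0.036 ] 87.02036426273172 0.12145979422832034
```

```bash
cat >> h.py <<'E'
def cloud(name,d,pose=None,roi=(0,0,640,480)):
    x0,y0,x1,y1=roi;p=imaging.camera_params(name)
    u,v=np.meshgrid(np.arange(x0,x1),np.arange(y0,y1));uv=np.c_[u.ravel(),v.ravel()].astype(float)
    n=cv2.undistortPoints(uv[:,None],np.array(p["camera_matrix"]),np.array(p["dist"]))[:,0]
    o,_=ray(name,(0,0),pose);Rc=np.array([ray(name,q,pose)[1] for q in[(0,0),(639,0),(0,479)]])
    N=np.array([np.r_[cv2.undistortPoints(np.array([[q]],float),np.array(p["camera_matrix"]),np.array(p["dist"]))[0,0],1] for q in[(0,0),(639,0),(0,479)]])
    M=np.linalg.solve(N,Rc)
    D=d[y0:y1,x0:x1].ravel();k=D>0
    return o+(np.c_[n,np.ones(len(n))]@M)[k]*D[k,None]
E
python3 - <<'E'
from h import *
from scipy.optimize import least_squares
np.set_printoptions(precision=4,suppress=True)
for k in "BC":
    L=np.load(f"w{k}.npz");c=cloud("wrist",L["d"],(L["p"],L["r"]),(270,0,340,235))
    s=c[(c[:,2]>.145)&(c[:,2]<.16)&(c[:,1]<-.118)&(c[:,1]>-.147)&(c[:,0]>.44)&(c[:,0]<.49)]
    # cylinder radius 7 fit: axis x=a+b*(y+.13), z=z0
    def f(p): return np.hypot((s[:,0]-p[0]-p[1]*(s[:,1]+.133))*np.cos(np.arctan(p[1])),s[:,2]-p[2])-.007
    r=least_squares(f,[.466,.28,.15],loss="soft_l1",f_scale=.001);print(k,len(s),r.x,90-np.degrees(np.arctan(r.x[1])),np.abs(f(r.x)).mean(),r.x[0]+r.x[1]*(-.026),)
L=np.load("wB.npz");c=cloud("wrist",L["d"],(L["p"],L["r"]),(280,0,640,140))
for nm,c in(("wristB",c),("top",cloud("top",np.load("top0.npy"),None,(270,140,400,260)))):
    s=c[(c[:,2]>.157)&(c[:,2]<.168)&(c[:,1]>-.06)&(np.hypot(c[:,0]-.59,c[:,1]-.037)>.11)&(np.hypot(c[:,0]-.59,c[:,1]-.037)<.128)]
    r=least_squares(lambda p:np.hypot(s[:,0]-p[0],s[:,1]-p[1])-p[2],[.59,.037,.119],loss="soft_l1",f_scale=.002);print(nm,len(s),r.x)
    for pin in((.4886,-.0645),(.4865,-.0627)):
        d=np.array(pin)-r.x[:2];print(np.linalg.norm(d),np.degrees(np.arctan2(d[1],d[0])))
E
```

```text
B 507 [0.4666 0.3047 0.15  ] 73.05404110090379 0.0004473290765138042 0.45870262808836787
C 630 [0.4666 0.2999 0.1498] 73.30663585694452 0.00042245095716327745 0.4588342239980427
wristB 3358 [0.5895 0.0377 0.117 ]
0.14360433289199323 -134.64189339701198
0.1438256898659578 -135.74105787492766
top 1062 [0.5907 0.0373 0.1168]
0.14413597310220266 -135.0761940237592
0.14437810632281653 -136.1705345776604
```

{"fn": "apply_moves", "kwargs": {
  "commands": [
    [45, 0.3, -0.6, 0, 0.024],
    [45, 0.3, -0.6, -0.4, 0],
    [45, 0.28, -0.6, -0.6, 0],
    [45, 0, -0.08, -0.8, 0],
    [45, 0, 0, -0.8, 0],
    [45, 0, 0, -0.8, 0],
    [45, 0, 0, -0.6, 0],
    [45, 0, 0, 0, 0],
    [45, 0, 0, 0, 0]
  ],
  "newtons": 45
}}

```text
clock: 4.22
position: [0.5347, -0.3517, 0.0603]
ee_rot: [2.277, 2.162, 0.001]
force: [-0.5, -0.2, 0.9]
width: 0.451
gripper_force: 0.0
```

{"fn": "apply_moves", "kwargs": {
  "commands": [
    [45, -0.017, 0, -0.3, 0],
    [45, 0, 0, -0.3, 0],
    [45, 0, 0, -0.15, 0],
    [45, 0, 0, 0, 0],
    [45, 0, 0, 0, 0]
  ]
}}

```text
clock: 4.85
position: [0.5325, -0.3517, 0.0134]
ee_rot: [-2.278, -2.163, -0.0]
force: [-0.1, 0.3, 0.1]
width: 0.453
gripper_force: 0.0
```

{"fn": "apply_moves", "kwargs": {
  "commands": [
    [0, 0, 0, 0, 0],
    [0, 0, 0, 0, 0],
    [0, 0, 0, 0, 0],
    [0, 0, 0, 0, 0],
    [0, 0, 0, 0, 0],
    [0, 0, 0, 0, 0]
  ]
}}

```text
clock: 5.6
position: [0.5326, -0.3518, 0.0138]
ee_rot: [2.278, 2.163, 0.0]
force: [1.2, -0.5, -0.1]
width: 0.256
gripper_force: 45.0
```

{"fn": "apply_moves", "kwargs": {
  "commands": [
    [0, 0, 0, 0.15, 0],
    [0, 0, 0, 0.3, 0],
    [0, 0, 0, 0.5, 0],
    [0, 0, 0, 0.6, 0],
    [0, -0.3, 0, 0.55, -0.1],
    [0, -0.5, 0, 0, -0.15],
    [0, -0.5, 0.1, 0, -0.13],
    [0, -0.4, 0.26, 0, -0.1],
    [0, -0.18, 0.2, 0, 0],
    [0, 0, 0, 0, 0],
    [0, 0, 0, 0, 0]
  ]
}}

```text
clock: 6.98
position: [0.4209, -0.3185, 0.1403]
ee_rot: [2.519, 1.875, 0.001]
force: [0.7, -0.2, -4.0]
width: 0.261
gripper_force: 45.0
```

```bash
cat > look.py <<'E'
from h import *
import sys
from scipy.optimize import least_squares
np.set_printoptions(precision=4,suppress=True)
s=observe();im,d=imaging.get_image("wrist");np.savez(sys.argv[1]+".npz",im=im,d=d,p=s["position"],r=s["ee_rot"])
cv2.imwrite(f"pics/{sys.argv[1]}.png",im[...,::-1])
p=s["position"];r=s["ee_rot"];yaw=2*np.arctan2(r[1],r[0]);print(p,np.degrees(yaw)%360-0,s["joints"],s["force"])
c=cloud("wrist",d,(p,r),(150,0,480,300))
R=cv2.Rodrigues(r)[0];q=c-p
a=np.array([np.cos(yaw),np.sin(yaw)]);l=np.array([-a[1],a[0]])
X=q[:,:2]@a;Y=q[:,:2]@l;Z=c[:,2]
k=(X>.05)&(X<.122)&(abs(Y)<.02)&(Z>p[2]-.02)&(Z<p[2]+.04)
zt=np.percentile(Z[k],95);k2=k&(Z>zt-.004)
f=np.polyfit(X[k2],Z[k2],1)
print("bar: n",k2.sum(),"top z at X=.115",np.polyval(f,.115),"pitch",np.degrees(np.arctan(f[0])),"mouthX",np.percentile(X[k2],99.5),"Ymid near/mid",[ (np.percentile(Y[k2&(X>x)&(X<x+.02)],2)+np.percentile(Y[k2&(X>x)&(X<x+.02)],98))/2 for x in(.06,.095)])
k=(X>.122)&(X<.25)&(abs(Y)<.03)&(Z>.14)&(Z<.165)
S=c[k&(X>.14)];xs=X[k&(X>.14)];ys=Y[k&(X>.14)]
print("shank n",k.sum(), "tipX",X[k].min() if k.any() else None)
for x in np.arange(.125,.22,.01):
    m=k&(X>x)&(X<x+.01)
    if m.sum()>5: print(round(x,3),"Ymid",(np.percentile(Y[m],3)+np.percentile(Y[m],97))/2,"w",np.ptp(Y[m]),"ztop",np.percentile(Z[m],97))
E
python3 look.py wD
```

```text
[ 0.4209 -0.3185  0.1403] 73.3345645665772 [ 0.7355  0.3866 -0.2469  1.9008  0.1211  0.8667  0.1368] [ 0.7327 -0.1759 -3.9909]
bar: n 11271 top z at X=.115 0.1624181735820523 pitch -0.1700066636540653 mouthX 0.1150322317658211 Ymid near/mid [np.float64(-0.0005764816488806421), np.float64(-0.0007015937574817279)]
shank n 0 tipX None
```

{"fn": "apply_moves", "kwargs": {
  "commands": [
    [0, -0.03, 0.25, 0, 0],
    [0, 0, 0.26, 0, 0],
    [0, 0, 0, 0, 0],
    [0, 0, 0, 0, 0]
  ]
}}

```text
clock: 7.52
position: [0.418, -0.2875, 0.1398]
ee_rot: [2.52, 1.875, -0.0]
force: [-0.5, -0.2, -3.9]
width: 0.257
gripper_force: 45.0
```

```bash
python3 look.py wE
```

```text
[ 0.418  -0.2875  0.1398] 73.29701339230925 [ 0.6982  0.3592 -0.2577  1.9471  0.1199  0.8494  0.0854] [-0.5157 -0.2088 -3.8751]
bar: n 11250 top z at X=.115 0.1620062010787187 pitch -0.1567709472964208 mouthX 0.11503957103661377 Ymid near/mid [np.float64(-0.0005797363921598809), np.float64(-0.000741642631768547)]
shank n 0 tipX None
```

View pics/wE.png

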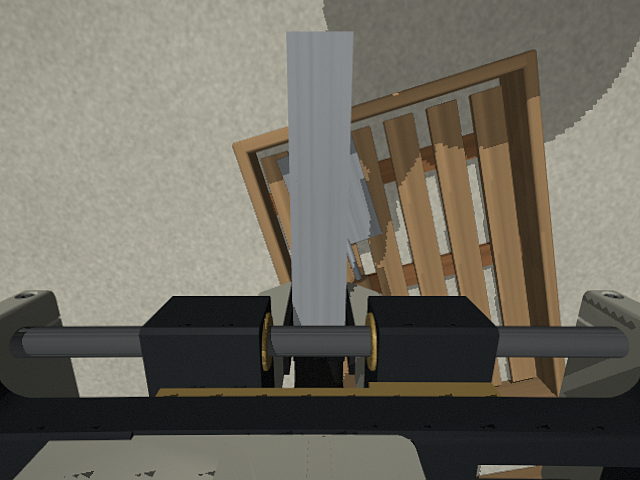

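The wrist view shows the bar mouth at (320,32), straight in the grip, with the lever out of frame above. I'll advance along the measured shank axis in small steps and watch the force.

{"fn": "apply_moves", "kwargs": {
  "commands": [
    [0, 0.025, 0, 0, 0],
    [0, 0.048, 0.16, 0, 0],
    [0, 0.048, 0.16, 0, 0],
    [0, 0.024, 0.08, 0, 0],
    [0, 0, 0, 0, 0]
  ]
}}

```text
clock: 8.2
position: [0.4268, -0.2629, 0.1398]
ee_rot: [2.52, 1.876, 0.0]
force: [0.5, -0.3, -3.2]
width: 0.258
gripper_force: 45.0
```

{"fn": "apply_moves", "kwargs": {
  "commands": [
    [0, 0.024, 0.08, 0, 0],
    [0, 0.024, 0.08, 0, 0],
    [0, 0.024, 0.08, 0, 0],
    [0, 0, 0, 0, 0]
  ]
}}

```text
clock: 8.7
position: [0.4311, -0.2486, 0.1398]
ee_rot: [-2.52, -1.876, -0.0]
force: [-0.1, -0.6, -3.3]
width: 0.257
gripper_force: 45.0
```

```bash
python3 -c "
from h import *
s=observe();print(s['position'],s['ee_rot'],s['force'],s['ft_torque'])"
```

```text
[ 0.4310849  -0.24863299  0.13976251] [-2.52020794e+00 -1.87559707e+00 -2.31925738e-04] [-0.05449468 -0.5844235  -3.31364104] [-0.10040402 -0.08779919 -0.02423373]
```

{"fn": "apply_moves", "kwargs": {
  "commands": [
    [0, 0.024, 0.08, 0, 0],
    [0, 0.024, 0.08, 0, 0],
    [0, 0.024, 0.08, 0, 0],
    [0, 0.012, 0.04, 0, 0],
    [0, 0, 0, 0, 0]
  ]
}}

```text
clock: 9.32
position: [0.4361, -0.2321, 0.1398]
ee_rot: [2.521, 1.875, 0.0]
force: [0.4, -0.3, -3.5]
width: 0.257
gripper_force: 45.0
```

{"fn": "apply_moves", "kwargs": {
  "commands": [
    [0, 0.024, 0.08, 0, 0],
    [0, 0.012, 0.04, 0, 0],
    [0, 0, 0, 0, 0]
  ]
}}

```text
clock: 9.7
position: [0.4382, -0.2249, 0.1397]
ee_rot: [-2.521, -1.875, -0.0]
force: [-0.2, -0.6, -4.4]
width: 0.263
gripper_force: 45.0
```

{"fn": "apply_moves", "kwargs": {
  "commands": [
    [0, 0.008, 0.027, 0, 0],
    [0, 0, 0, 0, 0]
  ]
}}

```text
clock: 9.95
position: [0.4386, -0.2235, 0.1397]
ee_rot: [2.521, 1.875, 0.0]
force: [-0.2, -1.0, -4.5]
width: 0.262
gripper_force: 45.0
```

{"fn": "apply_moves", "kwargs": {
  "commands": [
    [0, 0.007, 0.024, 0, 0],
    [0, 0, 0, 0, 0]
  ]
}}

```text
clock: 10.2
position: [0.439, -0.222, 0.1397]
ee_rot: [-2.521, -1.875, -0.0]
force: [0.5, -0.7, -3.3]
width: 0.258
gripper_force: 45.0
```

{"fn": "apply_moves", "kwargs": {
  "commands": [
    [0, 0.005, 0.016, 0, 0],
    [0, 0, 0, 0, 0]
  ]
}}

```text
clock: 10.45
position: [0.4391, -0.2215, 0.1397]
ee_rot: [2.521, 1.874, -0.001]
force: [0.1, -2.3, -4.2]
width: 0.254
gripper_force: 45.0
```

{"fn": "apply_moves", "kwargs": {
  "commands": [
    [0, 0.004, 0.012, 0, 0],
    [0, 0, 0, 0, 0]
  ]
}}

```text
clock: 10.7
position: [0.4391, -0.2215, 0.1398]
ee_rot: [2.522, 1.873, -0.002]
force: [-3.0, -4.7, -2.9]
width: 0.254
gripper_force: 45.0
```

Contact with the shoulder at about 5 N, where predicted, so the bar is fully on. Next I'll compute the arc.

```bash
cat > arc.py <<'E'
from h import *
import sys
P=np.array([.4871,-.0637]);R=.1655
def report(s=None):
    s=s or observe();p=np.array(s["position"]);r=s["ee_rot"];yaw=np.degrees(2*np.arctan2(r[1],r[0]))%360;yaw=yaw if yaw<180 or True else yaw
    d=P-p[:2];phi=np.degrees(np.arctan2(d[1],d[0]));a=d/np.linalg.norm(d);t=np.array([a[1],-a[0]])  # closing direction of TCP motion
    F=np.array(s["force"])[:2];print("clock",round(s["clock"],2),"phi %.1f yaw %.1f R %.4f z %.4f"%(phi,yaw,np.linalg.norm(d),p[2]),"F radial(in) %.1f tang(closing) %.1f"%(F@a,F@t),"Mz %.2f fz %.1f"%(s["ft_torque"][2],s["force"][2]))
if __name__=="__main__":
    report()
    if len(sys.argv)>1:
        th0,th1,n=float(sys.argv[1]),float(sys.argv[2]),int(sys.argv[3])
        th=np.radians(np.linspace(th0,th1,n+1));q=P-R*np.c_[np.cos(th),np.sin(th)]
        for i in range(n):print(np.degrees(th[i+1]).round(1),np.round((q[i+1]-q[i])/.06,3),round((th[i+1]-th[i])/.5,3))
E
python3 arc.py 73 109 12
```

```text
clock 10.7 phi 73.1 yaw 73.2 R 0.1649 z 0.1398 F radial(in) -5.4 tang(closing) -1.5 Mz 0.03 fz -2.9
76.0 [ 0.139 -0.039] 0.105
79.0 [ 0.141 -0.031] 0.105
82.0 [ 0.142 -0.024] 0.105
85.0 [ 0.143 -0.016] 0.105
88.0 [ 0.144 -0.009] 0.105
91.0 [ 0.144 -0.001] 0.105
94.0 [0.144 0.006] 0.105
97.0 [0.144 0.014] 0.105
100.0 [0.143 0.021] 0.105
103.0 [0.142 0.029] 0.105
106.0 [0.14  0.036] 0.105
109.0 [0.138 0.043] 0.105
```

{"fn": "apply_moves", "kwargs": {
  "commands": [
    [0, -0.004, -0.013, 0, 0],
    [0, 0.139, -0.039, 0, 0.105],
    [0, 0.141, -0.031, 0, 0.105],
    [0, 0.142, -0.024, 0, 0.105],
    [0, 0, 0, 0, 0]
  ]
}}

```text
clock: 11.32
position: [0.4644, -0.2273, 0.1395]
ee_rot: [-2.366, -2.066, 0.001]
force: [-1.8, -4.6, -3.4]
width: 0.256
gripper_force: 45.0
```

```bash
python3 arc.py
```

```text
clock 11.32 phi 82.1 yaw 82.3 R 0.1652 z 0.1395 F radial(in) -4.8 tang(closing) -1.1 Mz 0.04 fz -3.4
```

{"fn": "apply_moves", "kwargs": {
  "commands": [
    [0, 0.143, -0.016, 0, 0.105],
    [0, 0.144, -0.009, 0, 0.105],
    [0, 0.144, -0.001, 0, 0.105],
    [0, 0, 0, 0, 0]
  ]
}}

```text
clock: 11.82
position: [0.4896, -0.2289, 0.1394]
ee_rot: [-2.197, -2.245, 0.002]
force: [-3.6, -5.3, -2.8]
width: 0.262
gripper_force: 45.0
```

```bash
python3 arc.py
```

```text
clock 11.82 phi 90.9 yaw 91.2 R 0.1652 z 0.1394 F radial(in) -5.3 tang(closing) -3.7 Mz 0.12 fz -2.8
```

{"fn": "apply_moves", "kwargs": {
  "commands": [
    [0, 0.144, -0.004, 0, 0.105],
    [0, 0.144, 0.014, 0, 0.105],
    [0, 0.143, 0.021, 0, 0.105],
    [0, 0, 0, 0, 0]
  ]
}}

```text
clock: 12.32
position: [0.5149, -0.2266, 0.1391]
ee_rot: [-2.012, -2.41, 0.003]
force: [-5.4, -3.0, -2.0]
width: 0.255
gripper_force: 45.0
```

```bash
python3 arc.py 109 130 7
```

```text
clock 12.32 phi 99.7 yaw 100.3 R 0.1652 z 0.1391 F radial(in) -2.1 tang(closing) -5.8 Mz 0.18 fz -2.0
112.0 [0.135 0.051] 0.105
115.0 [0.132 0.058] 0.105
118.0 [0.129 0.064] 0.105
121.0 [0.126 0.071] 0.105
124.0 [0.122 0.078] 0.105
127.0 [0.118 0.084] 0.105
130.0 [0.113 0.09 ] 0.105
```

{"fn": "apply_moves", "kwargs": {
  "commands": [
    [0, 0.142, 0.029, 0, 0.105],
    [0, 0.14, 0.036, 0, 0.105],
    [0, 0.138, 0.043, 0, 0.105],
    [0, 0, 0, 0, 0]
  ]
}}

```text
clock: 12.82
position: [0.5398, -0.2204, 0.1391]
ee_rot: [-1.816, -2.56, 0.003]
force: [-6.5, -4.2, -3.6]
width: 0.258
gripper_force: 45.0
```

```bash
python3 arc.py
```

```text
clock 12.82 phi 108.6 yaw 109.3 R 0.1654 z 0.1391 F radial(in) -1.9 tang(closing) -7.5 Mz 0.34 fz -3.6
```

{"fn": "apply_moves", "kwargs": {
  "commands": [
    [0, 0.135, 0.051, 0, 0.105],
    [0, 0.132, 0.058, 0, 0.105],
    [0, 0.129, 0.064, 0, 0.105],
    [0, 0, 0, 0, 0]
  ]
}}

```text
clock: 13.32
position: [0.5638, -0.2103, 0.1391]
ee_rot: [-1.609, -2.696, 0.003]
force: [-5.1, -5.3, -3.1]
width: 0.258
gripper_force: 45.1
```

```bash
python3 arc.py 130 151 14
```

```text
clock 13.32 phi 117.6 yaw 118.3 R 0.1655 z 0.1391 F radial(in) -2.3 tang(closing) -7.0 Mz 0.50 fz -3.1
131.5 [0.055 0.047] 0.052
133.0 [0.053 0.049] 0.052
134.5 [0.052 0.05 ] 0.052
136.0 [0.051 0.051] 0.052
137.5 [0.049 0.053] 0.052
139.0 [0.048 0.054] 0.052
140.5 [0.047 0.055] 0.052
142.0 [0.045 0.056] 0.052
143.5 [0.044 0.057] 0.052
145.0 [0.042 0.059] 0.052
146.5 [0.041 0.06 ] 0.052
148.0 [0.039 0.061] 0.052
149.5 [0.037 0.062] 0.052
151.0 [0.036 0.063] 0.052
```

{"fn": "apply_moves", "kwargs": {
  "commands": [
    [0, 0.126, 0.071, 0, 0.105],
    [0, 0.122, 0.078, 0, 0.105],
    [0, 0, 0, 0, 0]
  ]
}}

```text
clock: 13.7
position: [0.5792, -0.2013, 0.1393]
ee_rot: [-1.466, -2.777, 0.003]
force: [-3.7, -4.9, -2.6]
width: 0.257
gripper_force: 45.1
```

```bash
python3 arc.py
```

```text
clock 13.7 phi 123.8 yaw 124.4 R 0.1656 z 0.1393 F radial(in) -2.0 tang(closing) -5.8 Mz 0.54 fz -2.6
```

```bash
sed -i 's/^if __name__/    print("   lever resisting torque %.2f"%(-(F@t)*-1*-1*np.linalg.norm(d)*1-s["ft_torque"][2]))\nif __name__/' arc.py; python3 arc.py
```

```text
clock 13.7 phi 123.8 yaw 124.4 R 0.1656 z 0.1393 F radial(in) -2.0 tang(closing) -5.8 Mz 0.54 fz -2.6
   lever resisting torque 0.43
```

{"fn": "apply_moves", "kwargs": {
  "commands": [
    [0, 0.059, 0.042, 0, 0.052],
    [0, 0.059, 0.042, 0, 0.052],
    [0, 0, 0, 0, 0]
  ]
}}

```text
clock: 14.08
position: [0.5863, -0.1963, 0.1394]
ee_rot: [-1.394, -2.814, 0.002]
force: [-2.4, -4.1, -3.4]
width: 0.256
gripper_force: 45.0
```

```bash
python3 arc.py
```

```text
clock 14.07 phi 126.8 yaw 127.3 R 0.1656 z 0.1394 F radial(in) -1.9 tang(closing) -4.4 Mz 0.37 fz -3.4
   lever resisting torque 0.36
```

{"fn": "apply_moves", "kwargs": {
  "commands": [
    [0, 0.057, 0.045, 0, 0.052],
    [0, 0.057, 0.045, 0, 0.052],
    [0, 0, 0, 0, 0]
  ]
}}

```text
clock: 14.45
position: [0.5935, -0.1907, 0.1395]
ee_rot: [-1.321, -2.85, 0.001]
force: [-1.6, -4.2, -3.6]
width: 0.256
gripper_force: 45.0
```

```bash
python3 arc.py
```

```text
clock 14.45 phi 130.0 yaw 130.3 R 0.1657 z 0.1395 F radial(in) -2.2 tang(closing) -3.9 Mz 0.32 fz -3.6
   lever resisting torque 0.33
```

{"fn": "apply_moves", "kwargs": {
  "commands": [
    [0, 0.055, 0.047, 0, 0.052],
    [0, 0.053, 0.049, 0, 0.052],
    [0, 0, 0, 0, 0]
  ]
}}

```text
clock: 14.82
position: [0.601, -0.1839, 0.1398]
ee_rot: [1.243, 2.885, 0.001]
force: [-0.9, -1.8, -4.1]
width: 0.254
gripper_force: 45.0
```

```bash
python3 arc.py
```

```text
clock 14.82 phi 133.5 yaw 133.4 R 0.1656 z 0.1398 F radial(in) -0.7 tang(closing) -1.9 Mz 0.21 fz -4.1
   lever resisting torque 0.10
```

{"fn": "apply_moves", "kwargs": {
  "commands": [
    [0, 0.052, 0.05, 0, 0.052],
    [0, 0.051, 0.051, 0, 0.052],
    [0, 0, 0, 0, 0]
  ]
}}

```text
clock: 15.2
position: [0.6074, -0.1774, 0.1398]
ee_rot: [1.167, 2.916, 0.002]
force: [1.0, -1.2, -3.5]
width: 0.261
gripper_force: 45.0
```

```bash
python3 arc.py
```

```text
clock 15.2 phi 136.6 yaw 136.4 R 0.1656 z 0.1398 F radial(in) -1.6 tang(closing) -0.2 Mz 0.03 fz -3.5
   lever resisting torque -0.01
```

{"fn": "apply_moves", "kwargs": {
  "commands": [
    [0, 0.049, 0.053, 0, 0.052],
    [0, 0.048, 0.054, 0, 0.052],
    [0, 0, 0, 0, 0]
  ]
}}

```text
clock: 15.58
position: [0.6132, -0.1709, 0.1399]
ee_rot: [1.09, 2.946, 0.002]
force: [0.7, 1.7, -3.3]
width: 0.256
gripper_force: 45.0
```

```bash
python3 arc.py
```

```text
clock 15.57 phi 139.6 yaw 139.4 R 0.1655 z 0.1399 F radial(in) 0.6 tang(closing) 1.8 Mz -0.07 fz -3.3
   lever resisting torque -0.22
```

{"fn": "apply_moves", "kwargs": {
  "commands": [
    [0, 0.047, 0.055, 0, 0.052],
    [0, 0, 0, 0, 0]
  ]
}}

```text
clock: 15.82
position: [0.6155, -0.1684, 0.1397]
ee_rot: [-1.052, -2.96, -0.0]
force: [0.2, 0.2, -4.1]
width: 0.259
gripper_force: 45.0
```

```bash
python3 arc.py
```

```text
clock 15.82 phi 140.8 yaw 140.9 R 0.1657 z 0.1397 F radial(in) -0.0 tang(closing) 0.3 Mz 0.02 fz -4.1
   lever resisting torque -0.06
```

{"fn": "apply_moves", "kwargs": {
  "commands": [
    [0, 0.03, 0.037, 0, 0.035],
    [0, 0, 0, 0, 0]
  ]
}}

```text
clock: 16.08
position: [0.6173, -0.1664, 0.1397]
ee_rot: [-1.027, -2.969, -0.0]
force: [0.9, -0.3, -3.8]
width: 0.258
gripper_force: 45.0
```

```bash
python3 arc.py
```

```text
clock 16.07 phi 141.7 yaw 141.8 R 0.1658 z 0.1397 F radial(in) -0.9 tang(closing) 0.3 Mz -0.03 fz -3.8
   lever resisting torque -0.03
```

{"fn": "apply_moves", "kwargs": {
  "commands": [
    [0, 0.03, 0.037, 0, 0.035],
    [0, 0, 0, 0, 0]
  ]
}}

```text
clock: 16.32
position: [0.6192, -0.164, 0.1398]
ee_rot: [1.001, 2.978, 0.0]
force: [-0.2, 0.1, -3.5]
width: 0.257
gripper_force: 45.0
```

```bash
python3 arc.py
```

```text
clock 16.32 phi 142.8 yaw 142.8 R 0.1658 z 0.1398 F radial(in) 0.2 tang(closing) 0.0 Mz -0.01 fz -3.5
   lever resisting torque 0.01
```

{"fn": "apply_moves", "kwargs": {
  "commands": [
    [0, 0.029, 0.038, 0, 0.035],
    [0, 0, 0, 0, 0]
  ]
}}

```text
clock: 16.58
position: [0.6208, -0.1621, 0.1397]
ee_rot: [0.975, 2.986, -0.0]
force: [-0.5, -1.2, -3.4]
width: 0.258
gripper_force: 45.0
```

```bash
python3 arc.py
```

```text
clock 16.57 phi 143.7 yaw 143.8 R 0.1660 z 0.1397 F radial(in) -0.3 tang(closing) -1.3 Mz 0.07 fz -3.4
   lever resisting torque 0.14
```

{"fn": "apply_moves", "kwargs": {
  "commands": [
    [0, -0.053, -0.068, 0, -0.063],
    [0, 0, 0, 0, 0]
  ]
}}

```text
clock: 16.82
position: [0.6172, -0.1668, 0.1397]
ee_rot: [-1.026, -2.969, 0.001]
force: [-0.1, 0.2, -4.0]
width: 0.255
gripper_force: 45.0
```

```bash
python3 arc.py
```

```text
clock 16.82 phi 141.6 yaw 141.9 R 0.1660 z 0.1397 F radial(in) 0.2 tang(closing) 0.1 Mz 0.00 fz -4.0
   lever resisting torque -0.02
```

{"fn": "apply_moves", "kwargs": {
  "commands": [
    [0, 0.066, -0.051, 0, 0],
    [0, 0.131, -0.103, 0, 0],
    [0, 0, 0, 0, 0]
  ]
}}

```text
clock: 17.2
position: [0.6302, -0.1762, 0.1396]
ee_rot: [1.024, 2.969, 0.0]
force: [-0.3, -0.2, -3.6]
width: 0.258
gripper_force: 45.0
```

```bash
python3 arc.py
```

```text
clock 17.2 phi 141.8 yaw 141.9 R 0.1820 z 0.1396 F radial(in) 0.2 tang(closing) -0.3 Mz 0.04 fz -3.6
   lever resisting torque 0.02
```

Sliding free. I'll draw it the rest of the way off.

{"fn": "apply_moves", "kwargs": {
  "commands": [
    [0, 0.131, -0.103, 0, 0],
    [0, 0.131, -0.103, 0, 0],
    [0, 0.131, -0.103, 0, 0],
    [0, 0.131, -0.103, 0, 0],
    [0, 0.131, -0.103, 0, 0],
    [0, 0.2, -0.157, 0, 0],
    [0, 0, 0, 0, 0]
  ]
}}

```text
clock: 18.08
position: [0.6813, -0.2167, 0.1394]
ee_rot: [1.025, 2.969, -0.0]
force: [0.3, 0.1, -3.9]
width: 0.257
gripper_force: 45.0
```

```bash
python3 arc.py; python3 look.py wF; python3 - <<'E'
from h import *
np.set_printoptions(precision=4,suppress=True)
im,d=imaging.get_image("top");cv2.imwrite("pics/top2.png",cv2.resize(im[150:310,330:550,::-1],None,fx=3.5,fy=3.5,interpolation=2))
E
```

```text
clock 18.07 phi 141.8 yaw 141.9 R 0.2472 z 0.1394 F radial(in) -0.2 tang(closing) 0.2 Mz -0.00 fz -3.9
   lever resisting torque -0.06
[ 0.6813 -0.2167  0.1394] 141.92398148561864 [ 0.5267  0.7089 -0.5125  1.3898  0.36    1.1355  0.872 ] [ 0.2703  0.0934 -3.8808]
bar: n 11303 top z at X=.115 0.16146865016160722 pitch -0.10616105388978778 mouthX 0.11541789262602864 Ymid near/mid [np.float64(0.0011412046597737702), np.float64(0.0009652084631498747)]
shank n 0 tipX None
```

View pics/top2.png

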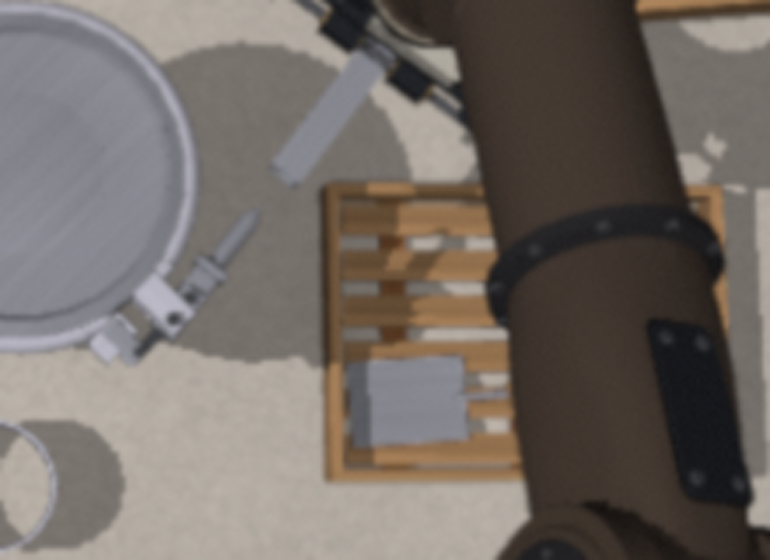

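The top crop shows the lever staying home beside the pail, its tip at crop (252,215), with the bar clear of it. Now back over the tray.

{"fn": "apply_moves", "kwargs": {
  "commands": [
    [0, -0.1, -0.5, 0, 0],
    [0, -0.3, -0.5, 0, -0.27],
    [0, -0.4, -0.4, 0, -0.27],
    [0, -0.4, -0.3, 0, -0.27],
    [0, -0.4, -0.3, 0, -0.27],
    [0, -0.4, -0.25, 0, -0.27],
    [0, -0.4, 0, 0, -0.27],
    [0, -0.08, 0, 0, -0.296],
    [0, 0, 0, 0, 0],
    [0, 0, 0, 0, 0]
  ]
}}

```text
clock: 19.42
position: [0.5324, -0.3501, 0.14]
ee_rot: [2.272, 2.169, 0.001]
force: [0.3, 0.1, -3.8]
width: 0.258
gripper_force: 45.0
```

```bash
python3 look.py wG
```

```text
[ 0.5324 -0.3501  0.14  ] 87.33864405317803 [ 0.6978  0.5536 -0.3002  1.623   0.1864  0.9928  0.2913] [ 0.2746  0.0678 -3.8402]
bar: n 11254 top z at X=.115 0.1621039231697162 pitch -0.09823111205344892 mouthX 0.114950139443505 Ymid near/mid [np.float64(-0.00021200345456893165), np.float64(-0.0003596818516382258)]
shank n 0 tipX None
```

{"fn": "apply_moves", "kwargs": {
  "commands": [
    [0, 0, -0.028, -0.4, 0],
    [0, 0, 0, -0.5, 0],
    [0, 0, 0, -0.5, 0],
    [0, 0, 0, -0.3, 0],
    [0, 0, 0, -0.2, 0],
    [0, 0, 0, -0.15, 0],
    [0, 0, 0, -0.05, 0],
    [0, 0, 0, 0, 0]
  ]
}}

```text
clock: 20.48
position: [0.5323, -0.3525, 0.0143]
ee_rot: [2.276, 2.164, 0.0]
force: [0.1, -0.0, -3.3]
width: 0.256
gripper_force: 45.0
```

{"fn": "apply_moves", "kwargs": {
  "commands": [
    [0, 0, 0, -0.012, 0],
    [0, 0, 0, 0, 0]
  ]
}}

```text
clock: 20.72
position: [0.5323, -0.3526, 0.0138]
ee_rot: [2.276, 2.164, 0.001]
force: [-1.0, 0.0, 2.5]
width: 0.258
gripper_force: 45.0
```

{"fn": "apply_moves", "kwargs": {
  "commands": [
    [45, 0, 0, 0, 0],
    [45, 0, 0, 0, 0],
    [45, 0, 0, 0, 0],
    [45, 0, 0, 0, 0]
  ]
}}

```text
clock: 21.22
position: [0.5319, -0.3524, 0.013]
ee_rot: [2.277, 2.164, 0.0]
force: [0.2, -0.8, -0.1]
width: 0.451
gripper_force: 0.0
```

{"fn": "apply_moves", "kwargs": {
  "commands": [
    [45, 0, 0, 0.2, 0],
    [45, 0, 0, 0.4, 0],
    [45, 0, 0, 0.6, 0],
    [45, 0, 0, 0.8, 0],
    [45, -0.3, -0.3, 0.8, 0],
    [45, -0.5, -0.3, 0.5, 0],
    [45, 0, 0, 0, 0],
    [45, 0, 0, 0, 0]
  ]
}}

```text
clock: 22.22
position: [0.484, -0.3878, 0.2113]
ee_rot: [2.277, 2.165, 0.001]
force: [-0.0, 0.6, -0.9]
width: 0.448
gripper_force: 0.0
```

```bash
python3 - <<'E'
from h import *
s=observe();print(s["position"],s["force"],s["width"],s["clock"])
im,d=imaging.get_image("wrist");t,_=imaging.get_image("top")
cv2.imwrite("pics/end.png",np.vstack([cv2.resize(t[140:310,290:550,::-1],(520,340)),cv2.resize(im[0:300,100:560,::-1],(398,260),interpolation=3).__class__ and cv2.copyMakeBorder(cv2.resize(im[0:300,100:560,::-1],(398,260)),0,0,0,122,0)]))
c=cloud("wrist",d,(s["position"],s["ee_rot"]),(150,0,520,300))
k=(abs(c[:,0]-.536)<.015)&(c[:,1]>-.37)&(c[:,1]<-.225)&(c[:,2]>.03);print(k.sum(),np.percentile(c[k],[3,50,97],axis=0))
E
```

```text
[ 0.48404035 -0.38781204  0.21125295] [-0.01826641  0.5905687  -0.93298845] 0.44794233871451883 22.225
3998 [[ 0.52242071 -0.36440329  0.03422598]
 [ 0.53429726 -0.30024911  0.03598918]
 [ 0.54771811 -0.24135566  0.28332744]]
```

View pics/end.png

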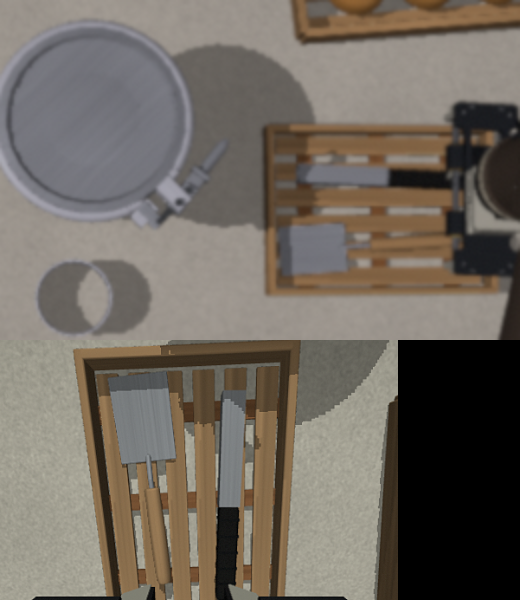

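The picture shows the bar flat in the tray, mouth at (300,173) in the upper half. The lever is home with its tip at (225,143), and the spatula and cake ring are unmoved. I'll hand in.

```bash
python3 -c "
from cell import arm
print(arm.sign_off())"
```

```text
the job is handed in; nothing more can be done
None
```

I closed the lever through the bar and felt it reach its stop; it stays home, the bar lies flat in the tray again, and I've handed the job in at about 22 s without seeing a verdict.

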